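# Unpin the pipe rest from its bench receiver

### The arm

A 7-joint arm with a two-finger parallel gripper is mounted at the origin on the work surface. World frame = base frame: x ahead of the robot, y to its left, z up, the work surface at z = 0. Lengths are in m, angles in rad, forces in N, time in s.
With the tool pointing down it reaches from about 0.4 to 0.85 m from the base axis. Payload 4.5 kg.
Tool frame: the origin (TCP) lies at the very end of the fingers, on their centre line; the grasp point (between the pads) lies 19 mm behind it (bot.grasp_offset is the distance from the TCP to the grasp point, in m); z points along the fingers, y is the line along which they close (so a half turn about z gives the same grasp; the last joint's range is limited). The gripper opens to 88 mm and grips with 3 to 60 N. Pads are 18 mm wide; open, the fingers measure 123 mm over their backs; the gripper's body (75 mm by 187 mm) begins 45 mm behind the grasp point.
Start: joints at [0.034, 0.689, -0.195, 1.565, 0.157, 0.902, -0.215], TCP at [0.625, 0, 0.239] pointing down, gripper open.
Joint ranges: [-3.01, 3.01], [-0.46, 2.08], [-1.47, 1.51], [0.13, 2.56], [-1, 4.14], [0.04, 2.09], [-2.66, 2.66]. Speed limits (rad/s): [2.57, 2.57, 3.14, 3.14, 3.14, 3.14, 3.14].

### API

Orientations are given as a unit quaternion [w, x, y, z].
In Python, from bench import bot, effector, solve_ik, capture, job, finder, sensors gives the robot as it stands. Calls block until the motion is done:
- bot.movep(position, orientation): joint-space move of the TCP to a pose.
- bot.movel(position, feed=0.15, rotation=None, contact_N=None): straight line of the TCP; rotation=None keeps the orientation; feed is the mean speed in m/s. With contact_N (N) it stops when the force on the tool has changed by that much, and returns True; else False.
- bot.goto_joints(angles): joint-space move.
- effector.grip(opening, squeeze=None): finger opening in m; squeeze is the grip in N (None keeps the last); returns when the fingers have stopped.
- bot.pause(seconds).
- solve_ik(position, orientation): joint angles nearest the present ones, or None.
- capture(name): name is "scene" or "side" or "wrist"; returns a dict with "color" (400x640x3 uint8, red, green, blue), "range_z" (400x640 float32, m along the optical axis (not along the pixel's ray), 0 where there is no reading), "K" (3x3 intrinsics, pixels), "origin" and "attitude" of the camera in the world; the wrist camera has in their place "hand_eye" (4x4, takes a point from camera to tool coordinates, whose origin is the TCP and whose axes are the flange's). Camera axes: x right, y up, looking along -z (the intrinsics and any distortion apply to the point x, -y, -z); pixel columns grow to the right and rows downward; lengths in m; the calibration is good to about 2 mm. The wrist camera is an equidistant fisheye: a pixel r from the principal point sees the ray r / f radians off the axis. A picture is of the moment at which its call begins: read the wrist's pose just before it.
A pose or a line that the arm cannot do raises bot.IKError and nothing moves.
- job.hand_in(): hands the job in; it is judged then, once.
Trained networks look in the newest picture that a camera, given by its name, has taken for a name from the list of things; names that differ only in an ending like _2 or _b are one class to them, and where a whole thing is asked for, a point or a joint stands for the part that bears it (a point fixed in the world has none). Each returns a list of dicts, best first, with "conf" (0 to 1); they miss things now and then, are a little off and sometimes report something else, mostly with a low value. They report only what shows in the picture. A call takes as long as a camera call.
- finder.boxes_of(name, camera): "rect" ([left, top, width, height] as shares, 0 to 1, of the picture: columns of its width, rows of its height, round what is visible of it).
Readings, each from a call of its own:
- sensors.get_time(): time.
- sensors.get_qpos(): joint angles.
- sensors.get_dq(): joint speeds.
- sensors.get_joint_efforts(): joint torques, N m.
- sensors.get_eef_pos(): TCP position.
- sensors.get_orientation(): TCP orientation.
- sensors.get_contact_force(): force on the tool from outside, world axes, zero at the start.
- sensors.get_wrist_torque(): the same for the moment, N m.
- sensors.get_width(): finger opening in m.
- sensors.get_grasp_force(): force on a finger pad.
Only numpy, scipy, OpenCV 4.12 (cv2) and the standard library are available. Lean on these libraries where they do the work, as an engineer would, in place of code of your own. Each camera call takes 0.05 s, during which the arm holds its last target. There are 200 camera calls.

### The job

One of the two steel receivers on the workshop bench has an aluminium pipe rest pinned in it; the other has no rest in it. Pull up the sprung T-handle of the one holding the rest and twist it so that it stays latched up, then slide the pipe rest out of the receiver and stand it upright, flat on the floor of the open steel tray. Leave the T-handle latched up.

Things in the scene. Friction and masses are not known exactly. Their poses are not given: they have to be found in the camera images.
- tee_grip (a point): Centre of the plunger's black T-handle bar on the receiver holding the rest: bar 48 mm long (x, starts along the tongue), 14 thick (y), 16 tall (z up), 90 mm above the bench. Spring 5 N down, 8 N when up. Lift 20 mm at most; turns only above 15 mm of lift, either way, up to 90 degrees. Released lifted and turned 60 to 90 degrees, it stays 14 mm up. Down, its pin locks the tongue.
- rest_grip (a point): Centre, half-way up, of the block of the loose aluminium pipe rest (0.4 kg): 40 mm long (x), 44 wide (y), 60 tall (z up), V-groove along x on top. A tongue 30 mm wide, 12 thick, level with the underside, runs 90 mm from its +x face; whole rest is x -20 to +110. Starts 40 mm above the bench, T-handle 90 mm away along +x. Unpinned, it slides out level along its -x.
- receiver: Steel receiver holding the pipe rest, fixed: base plate 150 mm (x) by 90 (y), 10 thick, on which the rest stands. Bridge over the tongue at x +15 to +70 mm, 76 wide, top 36 mm up; T-handle axis at x +40. Rest comes out towards -x; tongue is clear of the bridge after 50 mm. Origin: centre of the underside, on the bench. A like receiver without a rest is not listed.
- tray: Open rectangular tray of sheet steel, fixed on the bench, 220 mm (its x axis) by 200 mm (y), 25 mm tall, walls and floor 4 mm thick. Origin at the centre of its underside, on the bench.

How it is judged:
By the outcome, as a careful person would: the job done as asked, in the order asked, and still so for the second after the job is handed in, with the robot touching nothing.
It also fails if it takes over 58 s, if anything falls off the work surface, if the arm or the gripper's body presses on something with over 40 N, if the wrist force passes 120 N, or if a joint passes its speed limit or range.

## Working session

There is one attempt and no reset: what is moved stays moved. The work goes in short steps, each a Python script; the robot and the scene stay as the last script left them, time stands still between calls to the robot, and variables do not carry over. Pictures are saved under pics/ and viewed, at most 10 in all, crops included, and the job is handed in when it is done.

```bash
ls; mkdir -p pics; cat > h.py <<'E'
import numpy as np, cv2
from scipy.spatial.transform import Rotation as R
from bench import bot, effector, solve_ik, capture, job, finder, sensors
def att(a):
    a=np.array(a,float)
    return a if a.shape==(3,3) else R.from_quat(np.r_[a[1:],a[0]]).as_matrix()
def cloud(c):
    "world xyz for each pixel of a pinhole camera"
    K=np.array(c["K"]); z=c["range_z"]; v,u=np.indices(z.shape)
    p=np.stack([(u-K[0,2])/K[0,0]*z,-(v-K[1,2])/K[1,1]*z,-z],-1)
    w=p@att(c["attitude"]).T+np.array(c["origin"]); w[z==0]=np.nan
    return w
def save(c,n): cv2.imwrite(f"pics/{n}.png",c["color"][...,::-1])
def down(yaw):
    "tool z down, tool y axis closing line; yaw = world angle of tool x"
    m=R.from_euler('z',yaw)*R.from_euler('x',np.pi); q=m.as_quat(); return [q[3],q[0],q[1],q[2]]
E
python3 - <<'E'
from h import *
for n in("scene","side"):
    c=capture(n); save(c,n); np.savez(n,cloud=cloud(c),color=c["color"])
    print(n,[k for k in c if k not in("color","range_z")],c["origin"],c["attitude"],c["K"])
    for t in("tee_grip","rest_grip","receiver","tray"):
        for b in finder.boxes_of(t,n)[:3]: print(t,round(b["conf"],2),(np.array(b["rect"])*[640,400,640,400]).round())
print(sensors.get_orientation(),sensors.get_time())
E
```

```text
pics
scene ['K', 'origin', 'attitude'] [ 0.99070848 -0.16390979  0.70271794] [0.78111452 0.25874353 0.17810907 0.53961936] [[365.02713555   0.         314.96763488]
 [  0.         365.02713555 197.31217205]
 [  0.           0.           1.        ]]
tee_grip 0.56 [308. 203.  16.  20.]
rest_grip 0.63 [283. 180.  29.  42.]
receiver 0.74 [275. 194.  66.  63.]
tray 0.62 [128. 208. 129. 136.]
side ['K', 'origin', 'attitude'] [ 0.08216683 -0.53320882  0.54232589] [ 0.81899872  0.44348289 -0.16527971 -0.32441739] [[409.80165562   0.         317.95218198]
 [  0.         409.80165562 198.76809909]
 [  0.           0.           1.        ]]
tee_grip 0.74 [326. 178.  16.  26.]
receiver 0.65 [288. 178.  73.  75.]
tray 0.67 [357. 229. 158. 129.]
[-1.17483448e-05  7.07091790e-01  7.07121772e-01  1.02554819e-06] 0.5
```

View pics/scene.png

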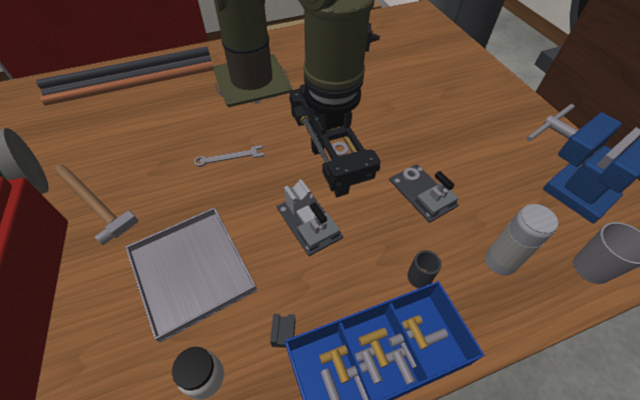

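View pics/side.png

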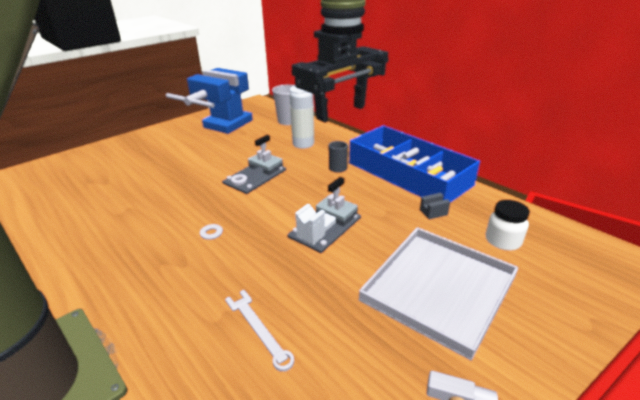

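The scene picture shows the rest's block at about (297,197), its T-handle at (318,213), the empty receiver at (425,190) and the tray at (190,270). The side picture agrees: block (308,222), handle (336,184), tray (440,290).

```bash
python3 - <<'E'
from h import *
W={}
for n,(u0,v0,u1,v1),(a,b,c_,d) in(("scene",(270,172,345,258),(120,200,262,345)),("side",(285,172,365,255),(355,225,520,360))):
    f=np.load(n+".npz"); w=f["cloud"]; col=f["color"].astype(int)
    p=w[v0:v1,u0:u1].reshape(-1,3); k=col[v0:v1,u0:u1].reshape(-1,3)
    gray=(k.max(1)-k.min(1)<30)
    t=p[(p[:,2]>.078)&(p[:,2]<.105)&(k.max(1)<70)]
    print(n,"tee",len(t),np.nanmean(t,0),t.min(0),t.max(0))
    if len(t)>5:
        e=np.linalg.svd(t[:,:2]-t[:,:2].mean(0))[2][0]; print(" dir",np.degrees(np.arctan2(e[1],e[0])))
    for lab,lo,hi in(("base",.006,.014),("bridge",.031,.040),("block",.045,.074)):
        m=(p[:,2]>lo)&(p[:,2]<hi)&gray
        q=p[m][:,:2]; 
        if lab=="block": q=p[m&(k.min(1)>110)][:,:2]
        print(" ",lab,len(q),cv2.minAreaRect((q*1000).astype(np.float32)))
    p=w[b:d,a:c_].reshape(-1,3);k=col[b:d,a:c_].reshape(-1,3)
    m=(k.max(1)-k.min(1)<30)&(p[:,2]<.03)&(p[:,2]>-.002)
    print(" tray",cv2.minAreaRect((p[m][:,:2]*1000).astype(np.float32)),np.percentile(p[m][:,2],[5,50,95]))
E
```

```text
scene tee 168 [ 0.60742397 -0.01147038  0.09504155] [ 0.57977363 -0.02075373  0.07943788] [ 0.62806851 -0.00088882  0.09993056]
 dir 9.270572486219335
  base 682 ((564.5303344726562, -18.19384002685547), (150.20220947265625, 90.06063079833984), 9.940032958984375)
  bridge 633 ((567.1285400390625, -17.330642700195312), (135.3004913330078, 76.41071319580078), 9.585379600524902)
  block 296 ((553.9381103515625, -19.334857940673828), (122.2967529296875, 44.558433532714844), 11.17818546295166)
 tray ((536.7044677734375, -298.7320556640625), (328.6300354003906, 207.672607421875), 9.981672286987305) [0.00117048 0.00349201 0.02360645]
side tee 100 [ 0.59903587 -0.0157677   0.09397087] [ 0.57970028 -0.02195021  0.08447055] [ 0.62286658 -0.00794967  0.09963054]
 dir -171.12412571312393
  base 645 ((562.9436645507812, -20.280075073242188), (147.58140563964844, 86.13338470458984), 10.36007022857666)
  bridge 477 ((563.8959350585938, -19.213844299316406), (139.8225860595703, 73.35517883300781), 10.376931190490723)
  block 660 ((555.6887817382812, -20.05843734741211), (124.69685363769531, 45.31080627441406), 9.505904197692871)
 tray ((630.4044799804688, -281.28057861328125), (307.658203125, 198.53445434570312), 9.78386402130127) [0.00295897 0.00481036 0.02450944]
```

```bash
python3 - <<'E'
from h import *
for n,(a,b,c_,d) in(("scene",(122,204,262,345)),("side",(355,225,522,360))):
    f=np.load(n+".npz"); w=f["cloud"][b:d,a:c_].reshape(-1,3); k=f["color"].astype(int)[b:d,a:c_].reshape(-1,3)
    for lo,hi in((.0195,.028),(.002,.028)):
        m=(k.max(1)-k.min(1)<25)&(w[:,2]<hi)&(w[:,2]>lo)
        im=np.zeros((d-b,c_-a),np.uint8); im.ravel()[m]=1
        L=cv2.connectedComponents(cv2.dilate(im,np.ones((3,3))))[1].ravel(); j=np.bincount(L[m]).argmax()
        q=w[m&(L==j)][:,:2]; print(n,lo,len(q),cv2.minAreaRect((q*1000).astype(np.float32)))
yaw=np.radians(9.9); T=[.6033,-.0125]
effector.grip(.05)
bot.movep([*T,.15],down(yaw)); c=capture("wrist"); save(c,"w1")
print(c["K"],c["hand_eye"],sensors.get_eef_pos(),sensors.get_qpos(),sensors.get_time())
E
```

```text
scene 0.0195 930 ((588.4647216796875, -288.18646240234375), (222.0743865966797, 199.32403564453125), 9.933736801147461)
scene 0.002 8777 ((588.6866455078125, -288.1476135253906), (222.52488708496094, 199.32403564453125), 9.933736801147461)
side 0.0195 1252 ((587.918701171875, -288.7372131347656), (220.87257385253906, 198.59945678710938), 9.649900436401367)
side 0.002 11532 ((588.03857421875, -288.5816650390625), (221.65924072265625, 198.50823974609375), 9.771720886230469)
[[309.70691629   0.         311.6996908 ]
 [  0.         309.70691629 202.77191339]
 [  0.           0.           1.        ]] [[ 1.54423053e-04  9.51211048e-01  3.08540951e-01  7.93785729e-02]
 [ 9.99999877e-01 -1.62755200e-06 -4.95476819e-04  7.65202758e-04]
 [-4.70800858e-04  3.08540989e-01 -9.51210932e-01 -1.45590446e-01]
 [ 0.00000000e+00  0.00000000e+00  0.00000000e+00  1.00000000e+00]] [ 0.60381037 -0.01225436  0.15041469] [-0.14970881  0.78058199  0.16691885  1.72412651 -0.19461836  0.65202038
 -1.27160721] 2.25
```

View pics/w1.png

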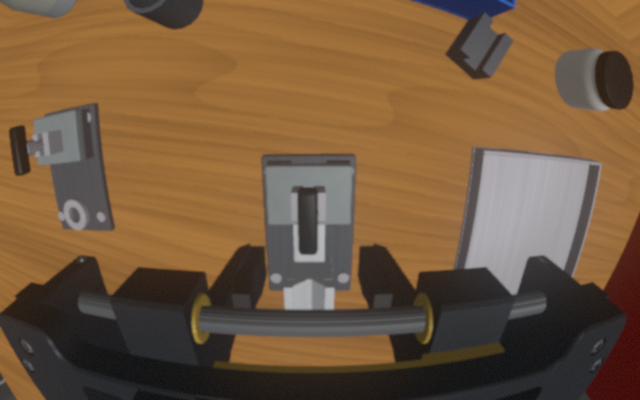

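The wrist view shows the handle bar at about (308,222), along the tool's x and centred between the fingers. The rest's block shows just behind it at (308,297).

```bash
python3 - <<'E'
from h import *
yaw=np.radians(9.9); T=[.6037,-.0122]
f=lambda s:print(s,np.round(sensors.get_eef_pos(),4),np.round(sensors.get_contact_force(),1),round(sensors.get_width(),4),round(sensors.get_grasp_force(),1),sensors.get_time())
print(bot.movel([*T,.071],feed=.08,contact_N=6)); f("down")
effector.grip(.0,squeeze=35); f("grip")
bot.movel([*T,.0885],feed=.04); f("lift")
c=capture("side"); save(c,"s2")
E
```

```text
False
down [ 0.6042 -0.0123  0.0715] [-0.6  0.  -0.3] 0.0498 0.0 3.3917
grip [ 0.6034 -0.0096  0.0711] [-1.8  5.   2.8] 0.0145 35.0 4.025
lift [ 0.6032 -0.0096  0.0873] [ 0.7  4.9 -8.1] 0.0145 35.0 4.6083
```

```bash
python3 - <<'E'
from h import *
T=[.6032,-.0096]
f=lambda s:print(s,np.round(sensors.get_eef_pos(),4),np.round(sensors.get_contact_force(),1),np.round(sensors.get_wrist_torque(),2),round(sensors.get_width(),4),sensors.get_time())
bot.movel([*T,.0902],feed=.04); f("lift")
for d in (30,55,80):
    bot.movel([*T,.0902],feed=.04,rotation=down(np.radians(9.9+d))); f(d)
bot.movel([*T,.085],feed=.03); f("lower")
effector.grip(.03); bot.pause(.3); f("open")
c=capture("wrist"); save(c,"w3")
E
```

```text
lift [ 0.6031 -0.0093  0.0895] [ 1.8  2.2 -9.6] [ 0.5  -0.43 -0.01] 0.0142 4.9083
30 [ 0.6031 -0.0093  0.09  ] [ 1.8  3.3 -8.5] [ 0.7  -0.31 -0.01] 0.0146 5.5833
55 [ 0.603  -0.0093  0.0901] [ 1.1  4.2 -9.5] [ 0.87 -0.24 -0.01] 0.0146 6.1667
80 [ 0.603  -0.0093  0.0901] [ 0.7  4.8 -9.4] [ 1.08 -0.19  0.05] 0.0144 6.75
lower [ 0.603  -0.0093  0.0853] [ 0.1  5.7 -5.1] [ 1.06  0.11 -0.03] 0.0146 7.075
open [ 0.6032 -0.0096  0.085 ] [ 0.2  0.5 -0.6] [0.01 0.03 0.  ] 0.0301 7.8
```

View pics/w3.png

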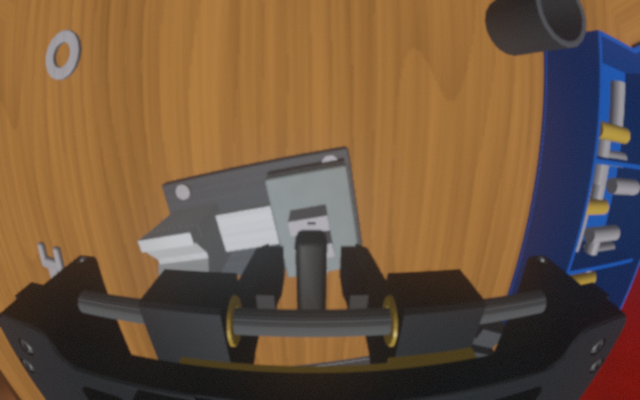

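The bar now lies along the tool's x at (312,270), crosswise to the receiver, and stays up with the fingers open.

```bash
python3 - <<'E'
from h import *
yaw=np.radians(9.9); G=np.array([.5144,-.0255])
f=lambda s:print(s,np.round(sensors.get_eef_pos(),4),np.round(sensors.get_contact_force(),1),round(sensors.get_width(),4),sensors.get_time())
bot.movel([.6032,-.0096,.17],feed=.12)
effector.grip(.068)
bot.movep([*G,.17],down(yaw))
c=capture("side"); save(c,"s4"); w=cloud(c)[170:255,285:365].reshape(-1,3);k=c["color"].astype(int)[170:255,285:365].reshape(-1,3)
t=w[(k.max(1)<70)&(w[:,2]>.085)&(w[:,2]<.12)&(np.hypot(w[:,0]-.603,w[:,1]+.011)<.035)]; print("tee top",len(t),np.nanpercentile(t[:,2],[5,95]))
print(bot.movel([*G,.026],feed=.1,contact_N=8)); f("down")
effector.grip(0,squeeze=40); f("grip")
E
```

```text
tee top 119 [0.1018536  0.11295772]
False
down [ 0.5148 -0.0255  0.0265] [ 0.3  0.6 -0.2] 0.0679 12.0
grip [ 0.5145 -0.0254  0.0262] [-0.1  0.6  2.9] 0.0435 12.4833
```

View pics/s4.png

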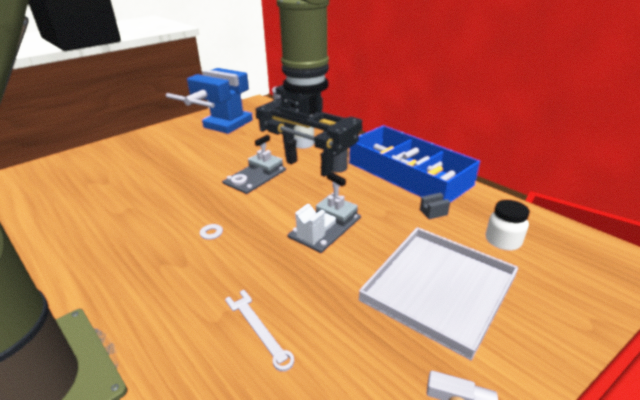

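The T-handle is up and crosswise at (336,178), with its bar top measured at about 112 mm, so it is latched. The rest is gripped at a 43.5 mm opening. Next I slide it out.

```bash
python3 - <<'E'
from h import *
yaw=np.radians(9.9); ex=np.array([np.cos(yaw),np.sin(yaw)])
f=lambda s:print(s,np.round(sensors.get_eef_pos(),4),np.round(sensors.get_contact_force(),1),round(sensors.get_width(),4),sensors.get_time())
G=sensors.get_eef_pos()[:2]; z=sensors.get_eef_pos()[2]
if bot.movel([*(G-.012*ex),z],feed=.04,contact_N=20): f("stuck"); raise SystemExit
f("slid12")
print(bot.movel([*(G-.075*ex),z],feed=.06,contact_N=20)); f("out")
P=G-.075*ex
bot.movel([*P,.12],feed=.1); f("up")
D=np.array([.588,-.2875])-.045*ex
bot.movel([*D,.12],feed=.2); f("over")
c=capture("side"); save(c,"s5"); c=capture("scene"); save(c,"c5")
s=np.hstack([cv2.imread("pics/s5.png")[100:380,200:560],cv2.imread("pics/c5.png")[100:380,80:440]]); cv2.imwrite("pics/m5.png",s)
E
```

```text
slid12 [ 0.5016 -0.0278  0.0262] [-0.3  0.1  1.7] 0.0436 12.9333Traceback (most recent call last):
  File "<stdin>", line 7, in <module>
bench.IKError: the arm cannot follow that straight line within its joint ranges
```

```bash
python3 - <<'E'
from h import *
yaw=np.radians(9.9); ex=np.array([np.cos(yaw),np.sin(yaw)])
p=sensors.get_eef_pos(); G=p[:2]+.0128*ex
print(np.round(sensors.get_qpos(),2))
for d in (.03,.04,.05,.055,.06,.07,.075):
    for dy in (0,180):
        q=solve_ik([*(G-d*ex),.0262],down(yaw+np.radians(dy))); print(d,dy,None if q is None else np.round(q,2))
E
```

```text
[-0.06  0.91  0.03  2.07 -0.16  0.16 -1.28]
0.03 0 [-0.05  0.91  0.02  2.12 -0.16  0.12 -1.27]
0.03 180 [ 0.23  0.93 -0.42  2.11  1.17  0.37  0.56]
0.04 0 [-0.04  0.9   0.02  2.15 -0.16  0.09 -1.27]
0.04 180 [ 0.21  0.92 -0.39  2.14  1.21  0.33  0.52]
0.05 0 [-0.03  0.9   0.01  2.18 -0.16  0.06 -1.27]
0.05 180 [ 0.19  0.92 -0.34  2.17  1.26  0.29  0.47]
0.055 0 [-0.03  0.9   0.01  2.19 -0.16  0.05 -1.26]
0.055 180 [ 0.17  0.91 -0.32  2.18  1.29  0.26  0.44]
0.06 0 [-0.06  0.9   0.06  2.21 -0.96  0.06 -0.46]
0.06 180 [ 0.16  0.91 -0.29  2.2   1.32  0.24  0.4 ]
0.07 0 None
0.07 180 [ 0.12  0.9  -0.22  2.23  1.42  0.17  0.3 ]
0.075 0 None
0.075 180 [ 0.09  0.9  -0.18  2.24  1.51  0.14  0.22]
```

```bash
python3 - <<'E'
from h import *
yaw=np.radians(9.9); ex=np.array([np.cos(yaw),np.sin(yaw)])
f=lambda s:print(s,np.round(sensors.get_eef_pos(),4),np.round(sensors.get_contact_force(),1),round(sensors.get_width(),4),np.round(sensors.get_qpos(),2),sensors.get_time())
p=sensors.get_eef_pos(); z=.0262
effector.grip(.068); bot.movel([p[0],p[1],.13],feed=.15)
qt=solve_ik([*p[:2],z],down(yaw+np.pi)); print(np.round(qt,2))
bot.movep([p[0],p[1],.13],down(yaw+np.pi)); f("turned")
print(bot.movel([p[0],p[1],z],feed=.1,contact_N=8)); f("down")
effector.grip(0,squeeze=40); f("grip")
for d in(.060,.055,.050):
    try: r=bot.movel([*(p[:2]-d*ex),z],feed=.06,contact_N=20); f(("out",d,r)); break
    except bot.IKError as e: print(d,e)
E
```

```text
[ 0.29  0.96 -0.55  2.05  1.17  0.48  0.58]
turned [ 0.5013 -0.0278  0.1297] [ 0.3  0.  -0.4] 0.0677 [ 0.43  0.82 -0.79  2.01  0.92  0.71  0.79] 16.1167
False
down [ 0.5019 -0.0277  0.0266] [-0.7  0.2 -0.3] 0.0679 [ 0.32  0.97 -0.6   2.05  1.2   0.53  0.55] 17.3083
grip [ 0.5017 -0.0278  0.0264] [-0.3 -0.3  3.1] 0.044 [ 0.32  0.97 -0.6   2.05  1.2   0.53  0.55] 17.7917
('out', 0.06, False) [ 0.442  -0.0381  0.0263] [-0.1  0.4  2.9] 0.0434 [ 0.3   0.94 -0.53  2.22  1.47  0.42  0.26] 18.9417
```

```bash
python3 - <<'E'
from h import *
yaw=np.radians(9.9); ex=np.array([np.cos(yaw),np.sin(yaw)])
f=lambda s:print(s,np.round(sensors.get_eef_pos(),4),np.round(sensors.get_contact_force(),1),round(sensors.get_width(),4),np.round(sensors.get_qpos(),2),sensors.get_time())
p=sensors.get_eef_pos()
bot.movel([*p[:2],.12],feed=.1); f("up")
D=np.array([.588,-.2875])-.045*ex
try: bot.movel([*D,.12],feed=.15)
except bot.IKError as e: print(e); bot.movep([*D,.12],down(yaw+np.pi))
f("over")
c=capture("side"); save(c,"s5"); c=capture("scene"); save(c,"c5")
s=np.hstack([cv2.imread("pics/s5.png")[100:380,200:560],cv2.imread("pics/c5.png")[100:380,80:440]]); cv2.imwrite("pics/m5.png",s)
E
```

```text
up [ 0.4414 -0.0384  0.1194] [-0.8  0.4 -4.6] 0.0439 [ 0.41  0.77 -0.69  2.19  1.01  0.55  0.67] 20.0333
over [ 0.5436 -0.2943  0.1201] [-0.2  0.7 -3.2] 0.0437 [ 0.84  0.95 -0.8   1.67  0.83  0.9   1.45] 22.025
```

View pics/m5.png

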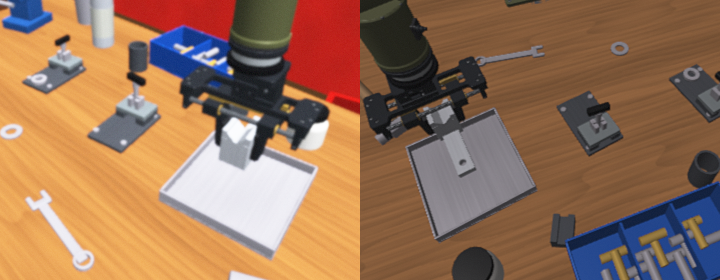

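The rest hangs level over the tray, tongue pointing into it (right half, around (455,140)), and the receiver's T-handle is still up and crosswise. Next I lower it.

```bash
python3 - <<'E'
from h import *
f=lambda s:print(s,np.round(sensors.get_eef_pos(),4),np.round(sensors.get_contact_force(),1),round(sensors.get_width(),4),sensors.get_time())
p=sensors.get_eef_pos()
bot.movel([*p[:2],.030],feed=.1); f("near")
print(bot.movel([*p[:2],.0185],feed=.02,contact_N=4)); f("floor")
effector.grip(.062); f("open")
bot.movel([*p[:2],.15],feed=.12); bot.movel([p[0]-.02,p[1]+.1,.2],feed=.15); bot.pause(.3); f("up")
c=capture("side"); save(c,"s6"); w=cloud(c); d=capture("scene"); save(d,"c6"); w2=cloud(d)
for W in(w,w2):
    q=W.reshape(-1,3); s=q[(np.hypot(q[:,0]-.5437,q[:,1]+.295)<.035)&(q[:,2]<.09)]; print("block top",np.nanpercentile(s[:,2],99))
s=np.hstack([cv2.imread("pics/s6.png")[100:380,200:560],cv2.imread("pics/c6.png")[100:380,80:440]]); cv2.imwrite("pics/m6.png",s)
E
```

```text
near [ 0.5443 -0.2946  0.0307] [-0.1 -0.4 -4.6] 0.0442 23.175
True
floor [ 0.5436 -0.2947  0.0205] [ 0.4 -0.3  5.9] 0.0433 23.6667
open [ 0.5419 -0.2947  0.019 ] [-0.5 -0.2  0.2] 0.062 24.125
up [ 0.5235 -0.1951  0.1996] [-0.1 -0.4  0.2] 0.0619 26.575
block top 0.0652947606666468
block top 0.0648649563332514
```

View pics/m6.png

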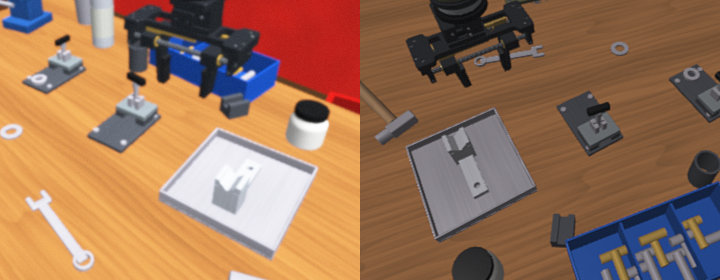

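The rest stands upright and flat on the tray floor at (240,185) left and (465,165) right, with its top at 65 mm (64 expected). The T-handle is still latched up at (135,80), and the robot is clear.

```bash
python3 -c "
from bench import job; print(job.hand_in())"
```

```text
the job is handed in; nothing more can be done
None
```

The job is handed in: the T-handle is latched up, and the pipe rest stands upright and flat on the tray floor, finished at about 27 s of the 58 s limit.

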